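# Rack the press dies by size

### The job

The four case-press dies are lying about on the bench: put them back on the die rail in order of diameter, one to a seat, with the smallest on the seat at the red-capped end and the largest at the other end. Each should stand flat and well centred on its rubber seat, shank up; set them down without dropping any, and leave the watch where it lies.

Things in the scene. Friction and masses are not known exactly. Their poses are not given: they have to be found in the camera images.
- die_22: Press die, smallest of four: white plastic disc 22 mm in diameter, 14 mm thick, lying flat, with a round steel shank, 12 mm in diameter and 30 mm tall, rising from the middle of its top (44 mm tall in all, thin black O-ring near the top). Loose, 30 to 105 g; starts on the bench, shank up. Origin: centre of the disc's underside; z up the shank. The shank is the natural grip.
- die_34: Press die, second smallest of four: white plastic disc 34 mm in diameter, 14 mm thick, lying flat, with a round steel shank, 12 mm in diameter and 30 mm tall, rising from the middle of its top (44 mm tall in all, thin black O-ring near the top). Loose, 30 to 105 g; starts on the bench, shank up. Origin: centre of the disc's underside; z up the shank. The shank is the natural grip.
- die_46: Press die, second largest of four: white plastic disc 46 mm in diameter, 14 mm thick, lying flat, with a round steel shank, 12 mm in diameter and 30 mm tall, rising from the middle of its top (44 mm tall in all, thin black O-ring near the top). Loose, 30 to 105 g; starts on the bench, shank up. Origin: centre of the disc's underside; z up the shank. The shank is the natural grip.
- die_58: Press die, largest of four: white plastic disc 58 mm in diameter, 14 mm thick, lying flat, with a round steel shank, 12 mm in diameter and 30 mm tall, rising from the middle of its top (44 mm tall in all, thin black O-ring near the top). Loose, 30 to 105 g; starts on the bench, shank up. Origin: centre of the disc's underside; z up the shank. The shank is the natural grip.
- seat_1: Seat 1 of 4 alike: black rubber pad, 62 mm in diameter, flat top 14 mm above the bench, on the die rail: a fixed bare aluminium bar, 80 mm wide, 298 long, 12 high, lying crosswise before the robot. Seats stand 70 mm apart in the order 1, 2, 3, 4 along the rail (4 at its left end, +y). Origin: centre of the pad's top; y along the rail, z up.
- seat_2: Seat 2 of 4 alike: black rubber pad, 62 mm in diameter, flat top 14 mm above the bench, on the die rail: a fixed bare aluminium bar, 80 mm wide, 298 long, 12 high, lying crosswise before the robot. Seats stand 70 mm apart in the order 1, 2, 3, 4 along the rail (4 at its left end, +y). Origin: centre of the pad's top; y along the rail, z up.
- seat_3: Seat 3 of 4 alike: black rubber pad, 62 mm in diameter, flat top 14 mm above the bench, on the die rail: a fixed bare aluminium bar, 80 mm wide, 298 long, 12 high, lying crosswise before the robot. Seats stand 70 mm apart in the order 1, 2, 3, 4 along the rail (4 at its left end, +y). Origin: centre of the pad's top; y along the rail, z up.
- seat_4: Seat 4 of 4 alike: black rubber pad, 62 mm in diameter, flat top 14 mm above the bench, on the die rail: a fixed bare aluminium bar, 80 mm wide, 298 long, 12 high, lying crosswise before the robot. Seats stand 70 mm apart in the order 1, 2, 3, 4 along the rail (4 at its left end, +y). Origin: centre of the pad's top; y along the rail, z up.
- red_cap: Red plastic cap on one end of the die rail, 84 mm across the rail, 14 mm along it, 16 mm high, fixed; the other end has the same cap in black. It may be at either end: 51 mm from the centre of the seat next to it. Origin: centre of its underside.
- watch: Steel watch head without strap, black dial up, 41 mm in diameter and 11 mm thick, lying loose on the bench to one side of the rail; to be left where it lies. (A fixed white plastic case holder, 70 x 56 x 31 mm, stands on the other side.) Origin: centre of its underside.
Not all that is in view belongs to the job. What is shaped like the die_22 but blue or green is not meant.

How it is judged:
By the outcome, as a careful person would: the job done as asked, in the order asked, and still so for the second after the job is handed in, with the robot touching nothing.
It also fails if it takes over 88 s, if anything falls off the work surface, if the arm or the gripper's body presses on something with over 40 N, if the wrist force passes 120 N, or if a joint passes its speed limit or range.

### The arm

A 6-joint arm with a two-finger parallel gripper is mounted at the origin on the work surface. World frame = base frame: x ahead of the robot, y to its left, z up, the work surface at z = 0. Lengths are in m, angles in rad, forces in N, time in s.
With the tool pointing down it reaches from about 0.35 to 0.85 m from the base axis. Payload 8.1 kg.
Tool frame: the origin (TCP) lies on the centre line of the jaws, within the pads' length; the fingertips stand 14 mm ahead of it and the grasp point (between the pads) lies 5 mm behind it; z points along the fingers, y is the direction in which the jaws open and shut (so a half turn about z gives the same grasp; the last joint's range is limited). The gripper opens to 93 mm and grips with 3 to 60 N. Pads are 15 mm wide; open, the fingers measure 128 mm over their backs; the gripper's body (75 mm by 188 mm) begins 65 mm behind the grasp point.
Start: joints at [1.162, 0.13, 1.488, -0, 1.523, -0.085], TCP at [0.191, 0.569, 0.233] pointing down, gripper open.
Joint ranges: [-2.96, 2.96], [-0.89, 2.26], [0.02, 2.5], [-1.34, 4.48], [0, 2.73], [-2.66, 2.66]. Speed limits (rad/s): [2.39, 2.39, 2.79, 3.14, 3.14, 3.14].

### API

Orientations are given as a rotation vector (axis times angle).
In Python, from plant import robot gives the robot as it stands.
- The arm moves only by the tool jog_arm, never from a script. Its argument "steps" is a list of rows, each a list of 7 numbers: the closure, from 0 (fully open) to 1 (shut), then the shift along the tool's x, y, z in m, then the turn, a rotation vector about the tool's x, y, z in rad. In form: [[jaw, tx, ty, tz, rx, ry, rz], ...]. A call has 1 to 5 rows; each row is the pose to reach, as a shift and turn from the pose measured when the call began, along the tool's axes at that moment; what a row does not reach only later rows make up. A row lasts 1/8 s, in which the tool goes at most 62.5 mm and 10.7 degrees, less where a joint would pass 70% of its speed; a pose out of reach is approached as far as the arm can. A call with a gripper value outside its range is refused whole. The fingers move at their own pace and stop on an object; "force" is the grip in N (left out, the last holds). Time passes only in rows, so rows that repeat a pose let the fingers close. It gives the time, the measured TCP pose, the force and the opening at its end, in the units of the state.
- robot.read_state(): the state, without advancing time (a new reading comes with each control period).
- robot.read_camera(name): name is "side" or "top"; returns a dict with "image" (420x560x3 uint8, red, green, blue), "mtx" (3x3 intrinsics, pixels), "extrinsics" (4x4, takes a point from camera to world coordinates). Camera axes: x right, y down, z forward; pixel columns grow to the right and rows downward; lengths in m; the calibration is good to about 2 mm. A picture is of the moment at which its call begins. There is no depth.
- robot.close_job(): hands the job in, once; it reports no verdict.
The state is a dict: "t": time; "q": joint angles; "dq": joint speeds; "joint_torque": joint torques, N m; "tool_pos": TCP position; "orientation": TCP orientation; "force": force on the tool from outside, world axes, zero at the start; "wrist_torque": the same for the moment, N m; "opening": finger opening in m.
Only numpy, scipy, OpenCV 4.12 (cv2) and the standard library are available. Lean on these libraries where they do the work, as an engineer would, in place of code of your own. Each camera call takes 0.05 s, during which the arm holds its last target.

## Working session

There is one attempt and no reset: what is moved stays moved. The work goes in short steps, Python scripts to look and compute and a tool call to move; the robot and the scene stay as the last step left them, time stands still between calls to the robot, and variables do not carry over. Pictures are saved under pics/ and viewed, and the job is handed in when it is done.

Besides the shell and the picture viewer there is one more tool, called after ">>>" as a command line: name --pt "numbers of a row" for each row, then --argument value for the rest. jog_arm: Moves the arm, as the interface text tells. Its arguments: {"type":"object","properties":{"steps":{"type":"array"},"force":{"type":"number"}},"required":["steps"]}

```bash
mkdir -p pics; ls; python3 - <<'E'
from plant import robot
import cv2,numpy as np
s=robot.read_state();print({k:np.round(v,3).tolist() for k,v in s.items()})
for n in("top","side"):
    c=robot.read_camera(n);cv2.imwrite(f"pics/{n}0.png",c["image"][:,:,::-1]);np.savez(f"cam_{n}0.npz",**c)
    print(n,c["mtx"].round(2).tolist(),c["extrinsics"].round(4).tolist())
E
```

```text
pics
{'t': 0.0, 'q': [1.162, 0.131, 1.489, -0.0, 1.523, -0.085], 'dq': [0.001, -0.001, -0.001, 0.001, -0.001, -0.001], 'joint_torque': [0.001, -55.983, -49.177, 0.077, 0.035, -0.0], 'tool_pos': [0.191, 0.568, 0.232], 'orientation': [-0.506, -3.1, 0.003], 'force': [0.944, -0.272, 0.929], 'wrist_torque': [-0.001, -0.016, 0.046], 'opening': 0.093}
top [[505.25, 0.0, 283.79], [0.0, 505.25, 207.06], [0.0, 0.0, 1.0]] [[0.0277, -0.9825, 0.1841, 0.3476], [-0.9995, -0.0245, 0.02, -0.0271], [-0.0151, -0.1845, -0.9827, 1.1225], [0.0, 0.0, 0.0, 1.0]]
side [[487.16, 0.0, 273.87], [0.0, 487.16, 205.67], [0.0, 0.0, 1.0]] [[0.9458, -0.2266, 0.2328, 0.3207], [-0.3249, -0.6676, 0.67, -0.7035], [0.0036, -0.7092, -0.705, 0.7599], [0.0, 0.0, 0.0, 1.0]]
```

View pics/top0.png

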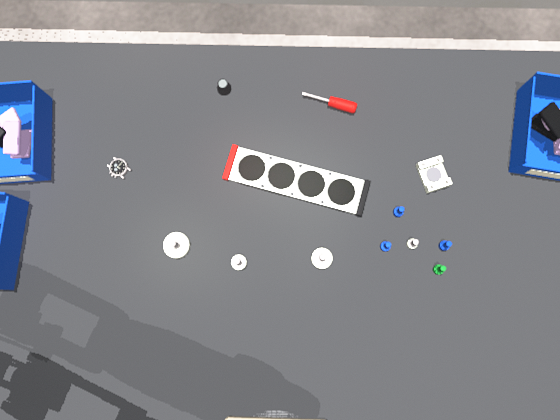

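View pics/side0.png

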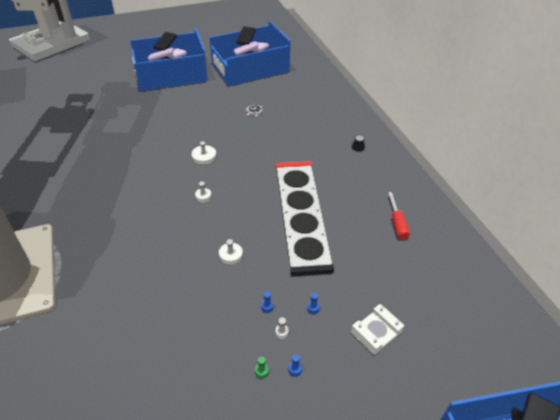

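```bash
python3 - <<'E'
import cv2,numpy as np
t=cv2.imread("pics/top0.png");s=cv2.imread("pics/side0.png")
def cr(im,x,y,w,h,k):return cv2.resize(im[y:y+h,x:x+w],None,fx=k,fy=k,interpolation=cv2.INTER_CUBIC)
a=cr(t,370,195,100,90,4);b=cr(s,240,280,100,100,3.6);b=cv2.resize(b,(400,360))
c=cr(t,150,225,100,55,4);d=cr(t,290,235,60,33,4);
c2=cr(t,90,145,60,45,4)
m=np.zeros((600,800,3),np.uint8)
m[:360,:400]=a;m[:360,400:]=b
m[360:580,:400]=c;m[360:492,400:640]=d; m[360:540,560:800]=c2
cv2.imwrite("pics/crop0.png",m)
E
```

```text
(no output)
```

View pics/crop0.png

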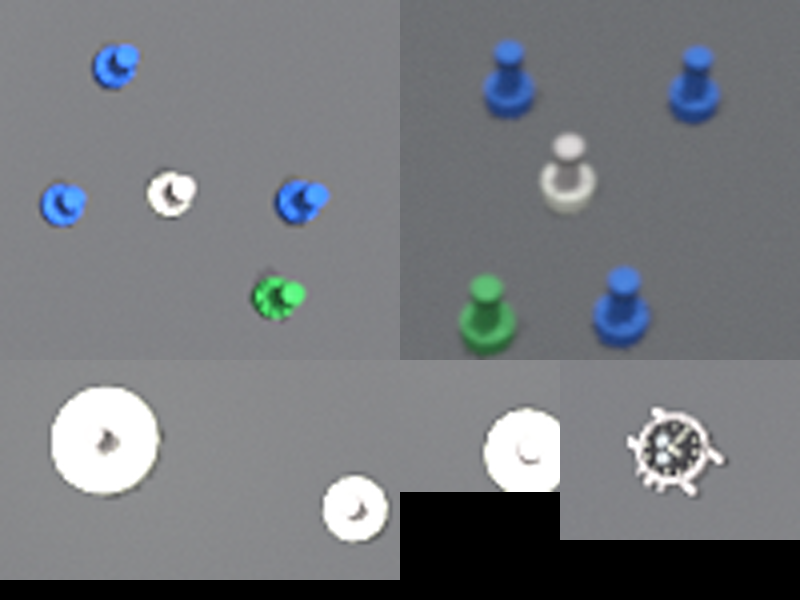

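```bash
cat > h.py <<'E'
import cv2,numpy as np
from scipy.optimize import minimize
def proj(c,P):
    E=np.linalg.inv(c["extrinsics"]);p=np.atleast_2d(P)@E[:3,:3].T+E[:3,3];p=p@c["mtx"].T;return p[:,:2]/p[:,2:]
def back(c,uv,z):
    d=c["extrinsics"][:3,:3]@np.linalg.solve(c["mtx"],[uv[0],uv[1],1.]);o=c["extrinsics"][:3,3];return o+d*(z-o[2])/d[2]
th=np.linspace(0,2*np.pi,60,endpoint=False)
def circ(x,y,r,z):return np.c_[x+r*np.cos(th),y+r*np.sin(th),np.full(60,z)]
def sil(c,x,y,parts,x0,y0,w,h,k=8):
    m=np.zeros((h*k,w*k),np.uint8)
    for r,za,zb in parts:
        p=proj(c,np.r_[circ(x,y,r,za),circ(x,y,r,zb)])
        p=((p-[x0-.5,y0-.5])*k-.5).astype(np.float32)
        cv2.fillConvexPoly(m,np.round(cv2.convexHull(p)*16).astype(np.int32),255,shift=4)
    return cv2.resize(m,(w,h),interpolation=cv2.INTER_AREA)/255.
def fit(c,uv,parts,thr=None,z=0,half=24,inv=False,g=None):
    x0,y0=int(uv[0])-half,int(uv[1])-half;n=2*half
    im=c["image"][y0:y0+n,x0:x0+n].astype(float)
    im=im.min(2) if not inv else 255-im.max(2)
    bg=np.median(im) if g is None else g[0]; hi=np.percentile(im,99) if g is None else g[1]
    w=np.clip((im-bg)/(hi-bg),0,1)
    b=(w>.4).astype(np.uint8);n_,l,st,ce=cv2.connectedComponentsWithStats(b)
    i=min(range(1,n_),key=lambda i:np.hypot(*(ce[i]-half))-st[i,4]*.01)
    keep=cv2.dilate((l==i).astype(np.uint8),np.ones((3,3)))
    cs,_=cv2.findContours((l==i).astype(np.uint8),cv2.RETR_EXTERNAL,cv2.CHAIN_APPROX_NONE)
    f=np.zeros_like(b);cv2.drawContours(f,cs,-1,1,-1);inner=cv2.erode(f,np.ones((3,3)))
    w=np.where(inner>0,1,w*keep)
    p0=back(c,uv,z)[:2]
    cost=lambda p:((sil(c,p[0],p[1],parts,x0,y0,n,n)-w)**2).sum()
    r=minimize(cost,p0,method="Nelder-Mead",options=dict(initial_simplex=[p0,p0+[.006,0],p0+[0,.006]],xatol=1e-5))
    return r.x,r.fun,w.sum()
def die(r,z=0):return [(r,z,z+.014),(.006,z+.014,z+.044)]
E
python3 - <<'E'
from h import *
T=dict(np.load("cam_top0.npz"));S=dict(np.load("cam_side0.npz"))
for n,r,a,b in[("22",.011,(412,243),(282,330)),("34",.017,(239,262),(203,194)),("46",.023,(322,258),(231,253)),("58",.029,(176,245),(204,154))]:
    for N,c,uv in(("top",T,a),("side",S,b)):
        x,f,w=fit(c,uv,die(r),half=22);print(n,N,x.round(4),round(f,2),round(w,1))
for i,(a,b) in enumerate([((341,192),(309,248)),((311,184),(304,223)),((281,176),(300,200)),((251,167),(296,179))]):
    for N,c,uv in(("top",T,a),("side",S,b)):
        x,f,w=fit(c,uv,[(.031,.014,.014)],z=.014,half=17 if N=="top" else 14,inv=True,g=(30,225));print("seat",i+1,N,x.round(4),round(f,2),round(w,1))
for a,b in[((399,211),(314,305)),((386,246),(268,304)),((446,245),(296,366)),((440,269),(262,368))]:
    print("obst",back(T,a,.014)[:2].round(3),back(S,b,.01)[:2].round(3))
print("watch",back(T,(118,168),.01),"holder",back(T,(435,174),.03),"black",back(T,(223,87),.03))
E
```

```text
22 top [ 0.4826 -0.2899] 4.11 92.9
22 side [ 0.4814 -0.2839] 110.31 80.7
34 top [0.4315 0.0926] 1.64 200.4
34 side [0.4304 0.1003] 90.71 116.8
46 top [ 0.445  -0.0906] 2.09 366.1
46 side [ 0.4442 -0.0834] 47.95 368.4
58 top [0.4658 0.2335] 9.54 557.1
58 side [0.4647 0.2435] 94.88 273.2
seat 1 top [ 0.5941 -0.1315] 40.73 511.7
seat 1 side [ 0.5929 -0.1298] 19.08 516.2
seat 2 top [ 0.611  -0.0637] 39.79 505.2
seat 2 side [ 0.6104 -0.0621] 18.94 451.0
seat 3 top [0.6282 0.0042] 42.73 494.5
seat 3 side [0.6275 0.0056] 19.51 390.3
seat 4 top [0.6457 0.0716] 40.88 491.3
seat 4 side [0.6438 0.0738] 20.99 336.3
obst [ 0.553 -0.261] [ 0.554 -0.256]
obst [ 0.474 -0.231] [ 0.476 -0.227]
obst [ 0.48  -0.362] [ 0.481 -0.355]
obst [ 0.427 -0.348] [ 0.428 -0.341]
watch [0.63735412 0.37688933 0.01      ] holder [ 0.63516056 -0.3380228   0.03      ] black [0.83054457 0.1432149  0.03      ]
```

```bash
cat > mv.py <<'E'
import sys,numpy as np
from scipy.spatial.transform import Rotation as R
from plant import robot
YAW=np.deg2rad(-14.25)
def Rt(y=YAW):
    yv=np.array([np.cos(y),np.sin(y),0]);z=np.array([0,0,-1.]);return np.c_[np.cross(yv,z),yv,z]
def goal(x,y,z):
    s=robot.read_state();R0=R.from_rotvec(s["orientation"]).as_matrix()
    d=R0.T@(np.array([x,y,z])-s["tool_pos"]);w=R.from_matrix(R0.T@Rt()).as_rotvec()
    print("t",round(s["t"],2),"pos",np.round(s["tool_pos"],4),"F",np.round(s["force"],1),"open",round(float(s["opening"]),4),"| shift",d.round(4),"turn",w.round(3))
if __name__=="__main__":goal(*map(float,sys.argv[1:4]))
E
python3 mv.py 0.4655 0.2345 0.12
```

```text
t 0.1 pos [0.1907 0.5684 0.2317] F [-0.2  0.6 -0.9] open 0.0929 | shift [-0.3668 -0.2289  0.112 ] turn [-1.000e-03  1.000e-03  1.496e+00]
```

Candidates: white discs in the top view at (176,245)=58, (322,258)=46, (239,262)=34 and (412,243)=22. The look-alikes, not meant, are blue at (399,211), (386,246), (446,245) and green at (440,269). The close crop confirms the white ones by colour and size. The red cap is at the +y end, so 22→seat 4, 34→seat 3, 46→seat 2, 58→seat 1.

>>> jog_arm --pt "0 -0.367 -0.229 0.06 0 0 1.496" --pt "0 -0.367 -0.229 0.06 0 0 1.496" --pt "0 -0.367 -0.229 0.06 0 0 1.496" --pt "0 -0.367 -0.229 0.06 0 0 1.496" --pt "0 -0.367 -0.229 0.06 0 0 1.496" --force 30

```text
t: 0.72
tool_pos: [0.3881, 0.328, 0.1888]
orientation: [1.86, 2.531, -0.002]
force: [1.1, 0.8, -0.2]
opening: 0.093
```

```bash
python3 mv.py 0.4655 0.2345 0.12
```

```text
t 0.72 pos [0.3881 0.328  0.1888] F [ 1.1  0.8 -0.2] open 0.093 | shift [-0.1123  0.0459  0.0689] turn [-0.     0.001  0.552]
```

>>> jog_arm --pt "0 -0.112 0.046 0.069 0 0 0.552" --pt "0 -0.112 0.046 0.069 0 0 0.552" --pt "0 -0.112 0.046 0.069 0 0 0.552" --pt "0 -0.112 0.046 0.069 0 0 0.552" --pt "0 -0.112 0.046 0.069 0 0 0.552"

```text
t: 1.35
tool_pos: [0.4652, 0.2355, 0.1203]
orientation: [2.475, 1.934, -0.001]
force: [-0.4, -0.5, -0.7]
opening: 0.0928
```

```bash
python3 mv.py 0.4655 0.2345 0.034;python3 - <<'E'
from h import *
from plant import robot
c=robot.read_camera("side");im=c["image"][:,:,::-1]
cv2.imwrite("pics/s1.png",cv2.resize(im[80:230,120:320],None,fx=4,fy=4))
E
```

```text
t 1.35 pos [0.4652 0.2355 0.1203] F [-0.4 -0.5 -0.7] open 0.0928 | shift [-0.0008  0.0005  0.0863] turn [0.    0.001 0.005]
```

View pics/s1.png

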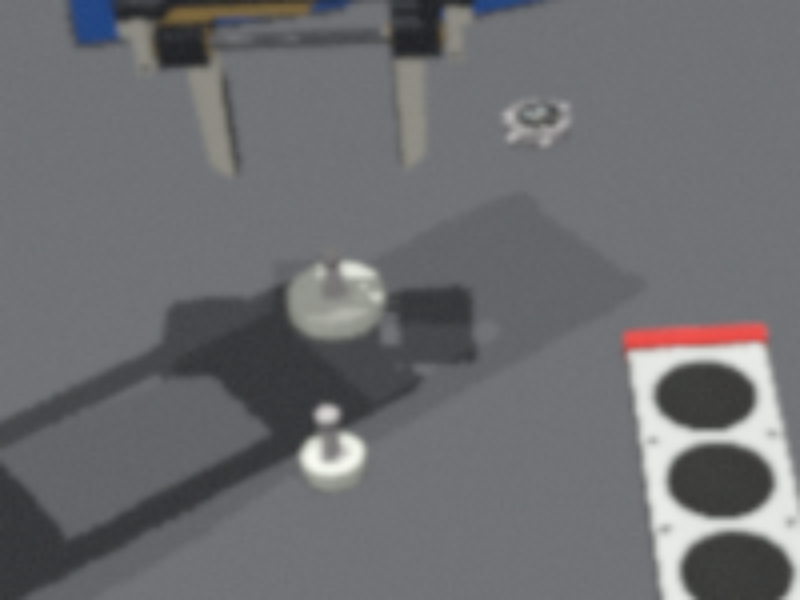

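The fingers (crop tips at about (225,170) and (410,165)) straddle the shank of the 58 die at (333,260). Going down.

>>> jog_arm --pt "0 -0.001 0 0.04 0 0 0.005" --pt "0 -0.001 0 0.07 0 0 0.005" --pt "0 -0.001 0 0.086 0 0 0.005" --pt "0 -0.001 0 0.086 0 0 0.005"

```text
t: 1.9
tool_pos: [0.4642, 0.2351, 0.034]
orientation: [2.478, 1.931, -0.002]
force: [-0.4, 0.1, 0.4]
opening: 0.0932
```

>>> jog_arm --pt "1 0 0 0 0 0 0" --pt "1 0 0 0 0 0 0" --pt "1 0 0 0 0 0 0" --pt "1 0 0 0 0 0 0" --pt "1 0 0 0 0 0 0" --force 30

```text
t: 2.52
tool_pos: [0.4643, 0.235, 0.0341]
orientation: [2.478, 1.931, -0.002]
force: [-0.3, -0.5, -0.2]
opening: 0.0475
```

```bash
python3 mv.py 0.4655 0.2345 0.034;python3 - <<'E'
from h import *
from plant import robot
c=robot.read_camera("side");im=c["image"][:,:,::-1]
cv2.imwrite("pics/s2.png",cv2.resize(im[80:230,120:320],None,fx=4,fy=4))
E
```

```text
t 2.52 pos [0.4643 0.235  0.0341] F [-0.3 -0.5 -0.2] open 0.0475 | shift [-0.0002  0.0013  0.0001] turn [-0.001  0.001  0.002]
```

View pics/s2.png

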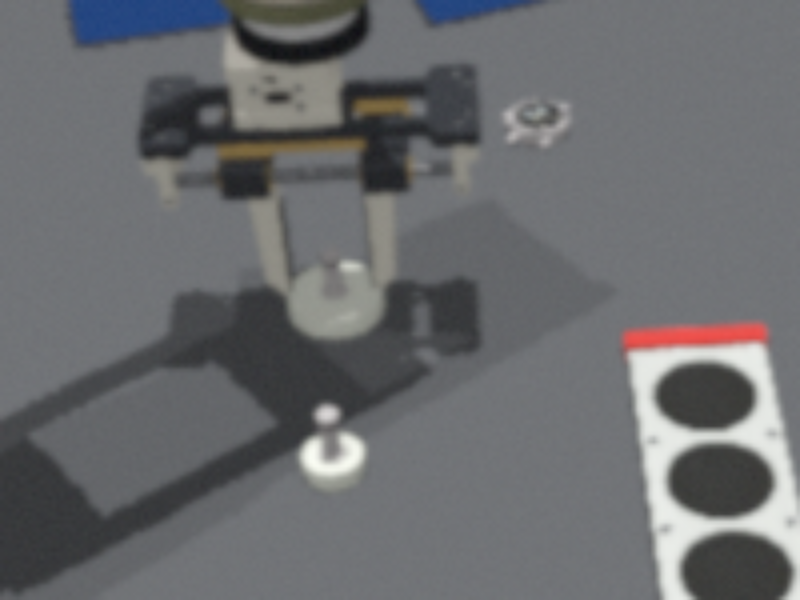

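The fingers are closing evenly about the shank at crop (333,275). They need a few more rows.

>>> jog_arm --pt "1 0 0 0 0 0 0" --pt "1 0 0 0 0 0 0" --pt "1 0 0 0 0 0 0" --pt "1 0 0 0 0 0 0" --pt "1 0 0 0 0 0 0"

```text
t: 3.2
tool_pos: [0.4642, 0.235, 0.034]
orientation: [2.478, 1.931, -0.002]
force: [-0.3, 0.7, -0.3]
opening: 0.0114
```

>>> jog_arm --pt "1 0 0 -0.02 0 0 0" --pt "1 0 0 -0.05 0 0 0" --pt "1 0 0 -0.08 0 0 0" --pt "1 0 0 -0.08 0 0 0"

```text
t: 3.7
tool_pos: [0.4662, 0.2359, 0.1167]
orientation: [2.477, 1.93, 0.005]
force: [0.5, 0.1, -1.5]
opening: 0.0115
```

```bash
python3 mv.py 0.5935 -0.1306 0.114;python3 - <<'E'
from h import *
from plant import robot
c=robot.read_camera("side");im=c["image"][:,:,::-1]
cv2.imwrite("pics/s3.png",cv2.resize(im[80:230,120:320],None,fx=4,fy=4))
c=robot.read_camera("top");im=c["image"][:,:,::-1]
cv2.imwrite("pics/t3.png",cv2.resize(im[180:300,100:260],None,fx=4,fy=4))
E
```

```text
t 3.7 pos [0.4662 0.2359 0.1167] F [ 0.5  0.1 -1.5] open 0.0115 | shift [-0.3242  0.213   0.0029] turn [ 0.004 -0.002  0.002]
```

View pics/s3.png

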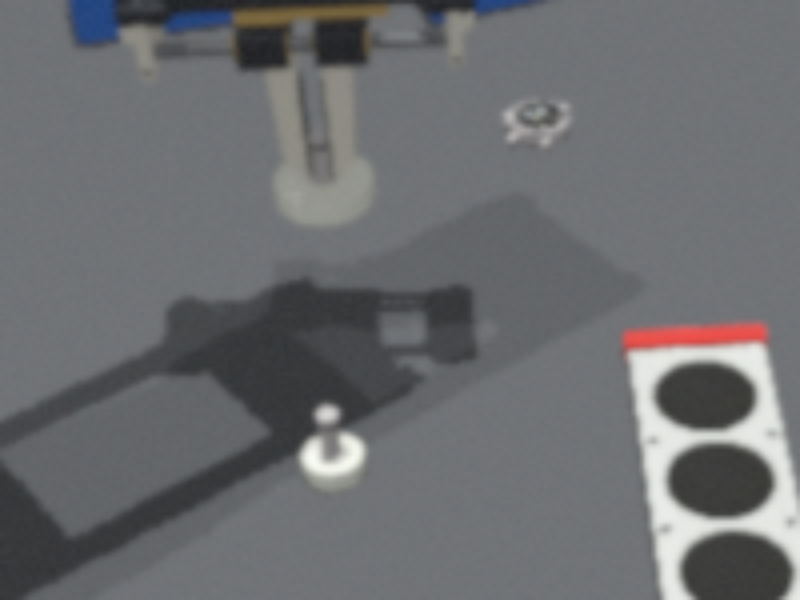

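View pics/t3.png

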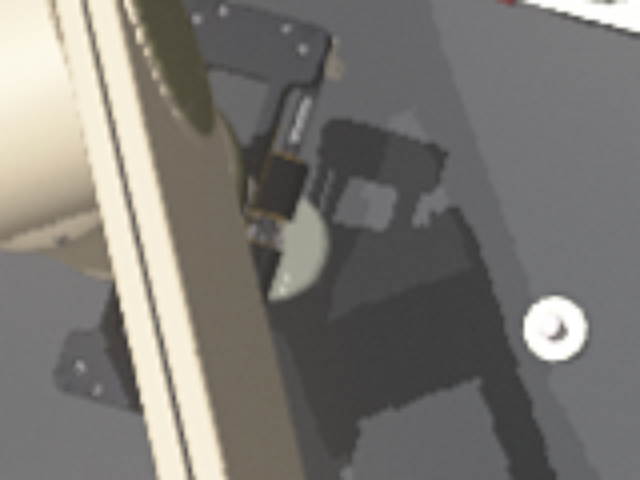

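The 58 die is held upright and level (side crop disc at (323,190)). Carrying it to seat 1.

>>> jog_arm --pt "1 -0.324 0.213 0.003 0.004 -0.002 0.002" --pt "1 -0.324 0.213 0.003 0.004 -0.002 0.002" --pt "1 -0.324 0.213 0.003 0.004 -0.002 0.002" --pt "1 -0.324 0.213 0.003 0.004 -0.002 0.002" --pt "1 -0.324 0.213 0.003 0.004 -0.002 0.002"

```text
t: 4.42
tool_pos: [0.5659, -0.0619, 0.1092]
orientation: [-2.477, -1.926, 0.012]
force: [0.9, 0.9, -1.6]
opening: 0.0114
```

```bash
python3 mv.py 0.5935 -0.1306 0.085
```

```text
t 4.42 pos [ 0.5659 -0.0619  0.1092] F [ 0.9  0.9 -1.6] open 0.0114 | shift [-0.0597  0.0439  0.024 ] turn [-0.008  0.003 -0.   ]
```

>>> jog_arm --pt "1 -0.06 0.044 0.024 -0.008 0.003 0" --pt "1 -0.06 0.044 0.024 -0.008 0.003 0" --pt "1 -0.06 0.044 0.024 -0.008 0.003 0" --pt "1 -0.06 0.044 0.024 -0.008 0.003 0"

```text
t: 4.92
tool_pos: [0.593, -0.1293, 0.0846]
orientation: [-2.479, -1.929, 0.001]
force: [-0.1, -0.7, -0.4]
opening: 0.0112
```

```bash
python3 mv.py 0.5935 -0.1306 0.053;python3 - <<'E'
from h import *
from plant import robot
for n in("side","top"):
    c=robot.read_camera(n);np.savez(f"cam_{n}4.npz",**c)
    u,v=proj(c,[.59,-.13,.05])[0].astype(int);im=c["image"][:,:,::-1]
    cv2.imwrite(f"pics/{n}4.png",cv2.resize(im[v-60:v+60,u-80:u+80],None,fx=4,fy=4))
E
```

```text
t 4.92 pos [ 0.593  -0.1293  0.0846] F [-0.1 -0.7 -0.4] open 0.0112 | shift [-0.0011  0.0008  0.0316] turn [-0.001 -0.     0.001]
```

View pics/side4.png

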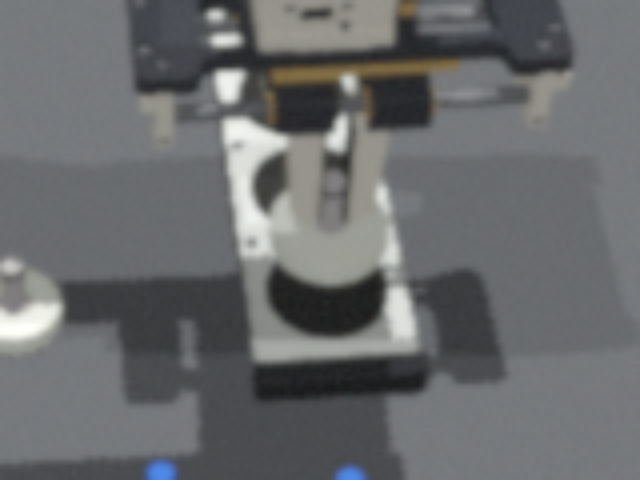

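View pics/top4.png

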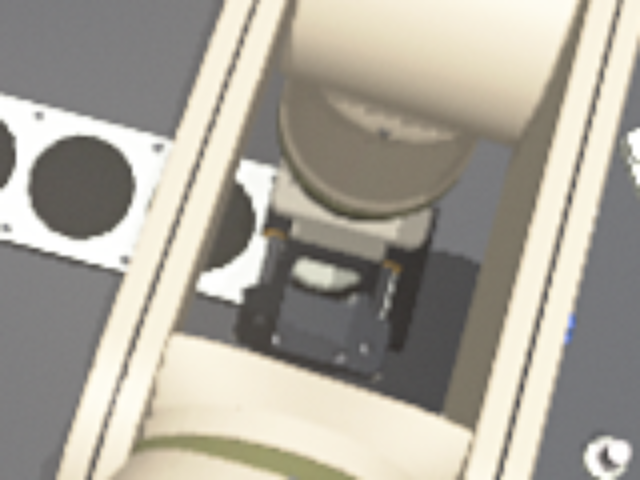

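The die hangs over seat 1, level; the seat shows evenly left and right below it at crop (330,300). Lowering to just above the pad.

>>> jog_arm --pt "1 -0.001 0.001 0.015 0 0 0" --pt "1 -0.001 0.001 0.028 0 0 0" --pt "1 -0.001 0.001 0.033 0 0 0" --pt "1 -0.001 0.001 0.033 0 0 0"

```text
t: 5.52
tool_pos: [0.5936, -0.1302, 0.0514]
orientation: [-2.478, -1.93, 0.001]
force: [0.3, 0.1, -0.8]
opening: 0.0113
```

```bash
python3 mv.py 0.5935 -0.1306 0.048;python3 - <<'E'
from h import *
from plant import robot
for n in("side",):
    c=robot.read_camera(n);np.savez(f"cam_{n}5.npz",**c)
    u,v=proj(c,[.59,-.13,.03])[0].astype(int);im=c["image"][:,:,::-1].copy()
    im=cv2.resize(im[v-30:v+30,u-40:u+40],None,fx=10,fy=10,interpolation=cv2.INTER_CUBIC)
    for r,z,col in((.031,.014,(0,0,255)),(.029,.0305,(0,255,0))):
      for off,cc in(((.5929,-.1298),col),):
        p=(proj(c,circ(*off,r,z))-[u-40-.5,v-30-.5])*10
        cv2.polylines(im,[p.astype(np.int32)],True,cc,1)
    cv2.imwrite(f"pics/{n}5.png",im)
E
```

```text
t 5.53 pos [ 0.5936 -0.1302  0.0514] F [ 0.3  0.1 -0.8] open 0.0113 | shift [-0.0004 -0.      0.0034] turn [-0.001  0.     0.002]
```

View pics/side5.png

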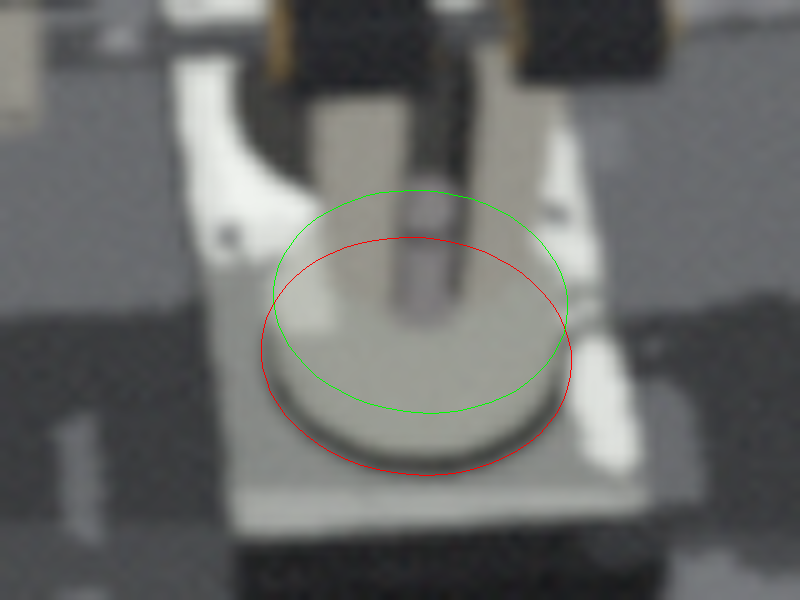

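```bash
cat > ov.py <<'E'
from h import *
def ov(c,ctr,circs,out,hw=40,hh=30,k=10):
    u,v=proj(c,ctr)[0].astype(int);im=c["image"][:,:,::-1].copy()
    im=cv2.resize(im[v-hh:v+hh,u-hw:u+hw],None,fx=k,fy=k,interpolation=cv2.INTER_CUBIC)
    for x,y,r,z,col in circs:
        p=(proj(c,circ(x,y,r,z))-[u-hw-.5,v-hh-.5])*k
        cv2.polylines(im,[np.round(p).astype(np.int32)],True,col,1)
    cv2.imwrite(out,im)
E
python3 - <<'E'
from ov import *
c=dict(np.load("cam_side5.npz"))
ov(c,[.59,-.13,.03],[(.5929,-.1298,.031,.014,(0,0,255)),(.5929,-.1298,.029,.0174,(0,255,0))],"pics/s5b.png")
E
```

```text
(no output)
```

View pics/s5b.png

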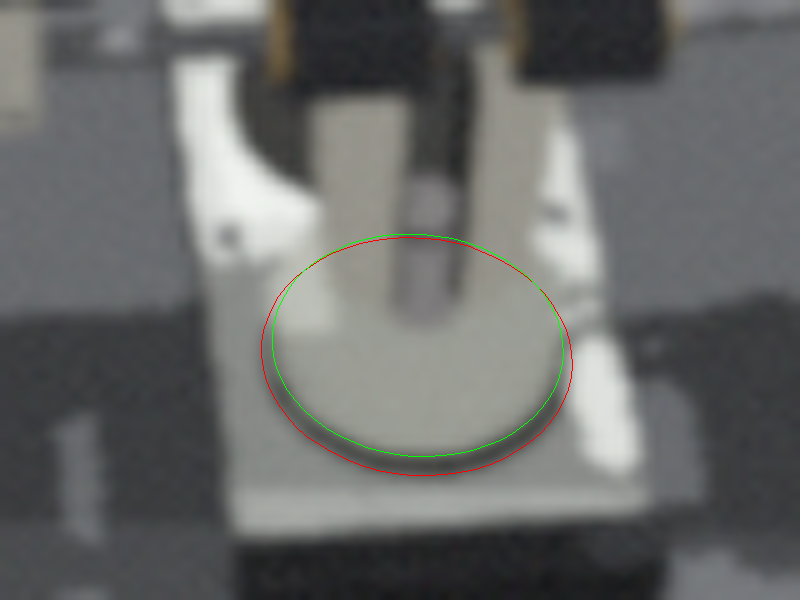

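The green circle (die bottom at the seat centre) matches the disc's lower edge within about 0.5 mm, so it is well centred. Setting it down.

>>> jog_arm --pt "1 0 0 0.002 0 0 0" --pt "1 0 0 0.0034 0 0 0" --pt "1 0 0 0.0036 0 0 0" --pt "1 0 0 0.0036 0 0 0"

```text
t: 6.08
tool_pos: [0.5942, -0.1305, 0.0486]
orientation: [2.478, 1.93, -0.0]
force: [-0.3, 0.3, -1.8]
opening: 0.0114
```

>>> jog_arm --pt "1 -0.0005 0 0.001 0 0 0" --pt "1 -0.0005 0 0.0015 0 0 0" --pt "1 -0.0005 0 0.0015 0 0 0"

```text
t: 6.45
tool_pos: [0.5943, -0.1308, 0.048]
orientation: [2.478, 1.93, 0.001]
force: [-3.2, 1.2, 6.8]
opening: 0.0117
```

```bash
python3 mv.py 0.5935 -0.1306 0.046;python3 mv.py 0.5935 -0.1306 0.046;
```

```text
t 6.45 pos [ 0.5943 -0.1308  0.048 ] F [-3.2  1.2  6.8] open 0.0117 | shift [-0.     -0.0009  0.002 ] turn [ 0.    -0.     0.002]
t 6.45 pos [ 0.5943 -0.1308  0.048 ] F [-3.2  1.2  6.8] open 0.0117 | shift [-0.     -0.0009  0.002 ] turn [ 0.    -0.     0.002]
```

Contact (6.8 N). Release and go up.

>>> jog_arm --pt "0.5 0 0 0 0 0 0" --pt "0.5 0 0 0 0 0 0" --pt "0.5 0 0 0 0 0 0" --pt "0.5 0 0 0 0 0 0"

```text
t: 6.95
tool_pos: [0.5943, -0.1308, 0.0479]
orientation: [2.478, 1.93, 0.0]
force: [0.4, -0.2, 0.4]
opening: 0.0447
```

>>> jog_arm --pt "0.5 0 0 -0.03 0 0 0" --pt "0.5 0 0 -0.06 0 0 0" --pt "0.5 0 0 -0.075 0 0 0"

```text
t: 7.32
tool_pos: [0.5952, -0.1311, 0.1249]
orientation: [2.477, 1.929, 0.003]
force: [0.2, -0.8, 0.1]
opening: 0.0465
```

```bash
python3 mv.py 0.4444 -0.0897 0.12; python3 - <<'E'
from ov import *
from plant import robot
c=robot.read_camera("side");np.savez("cam_side6.npz",**c)
ov(c,[.59,-.13,.03],[(.5929,-.1298,.031,.014,(0,0,255)),(.5929,-.1298,.029,.014,(0,255,0)),(.5929,-.1298,.029,.028,(0,255,0)),(.5929,-.1298,.006,.058,(255,255,0))],"pics/s6.png")
E
```

```text
t 7.33 pos [ 0.5952 -0.1311  0.1249] F [ 0.2 -0.8  0.1] open 0.0465 | shift [ 0.0033 -0.1563  0.0044] turn [0.003 0.    0.001]
```

View pics/s6.png

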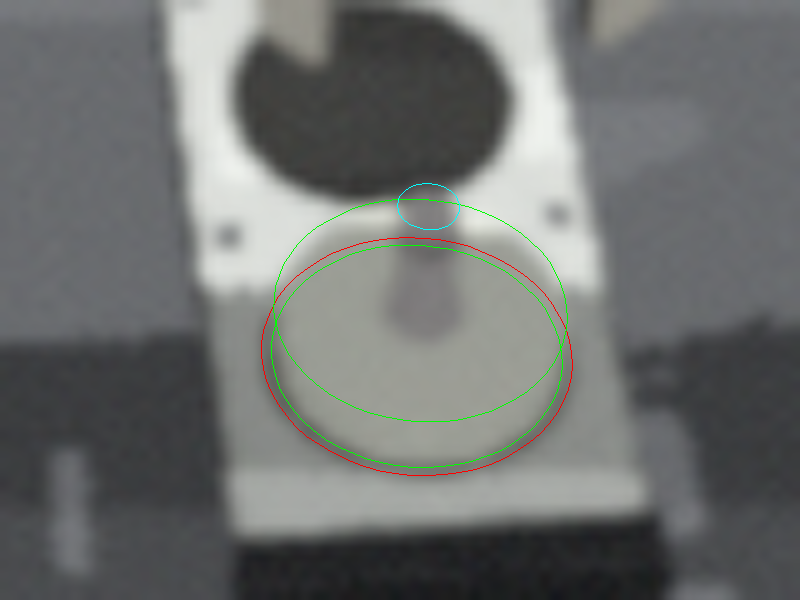

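Die 58 stands on seat 1, centred (shank top at crop (428,210) against predicted (428,206)). Next is die 46.

>>> jog_arm --pt "0.5 0.003 -0.156 0.004 0.003 0 0.001" --pt "0.5 0.003 -0.156 0.004 0.003 0 0.001" --pt "0.5 0.003 -0.156 0.004 0.003 0 0.001" --pt "0.5 0.003 -0.156 0.02 0.003 0 0.001" --pt "0.5 0.003 -0.156 0.035 0.003 0 0.001"

```text
t: 8.0
tool_pos: [0.4457, -0.0904, 0.0895]
orientation: [2.478, 1.928, 0.002]
force: [-0.7, -0.2, 0.2]
opening: 0.0465
```

```bash
python3 mv.py 0.4444 -0.0897 0.034; python3 - <<'E'
from ov import *
from plant import robot
c=robot.read_camera("side")
ov(c,[.4444,-.0897,.05],[],"pics/s7.png",60,45,8)
E
```

```text
t 8.0 pos [ 0.4457 -0.0904  0.0895] F [-0.7 -0.2  0.2] open 0.0465 | shift [ 0.0003 -0.0016  0.0555] turn [0.002 0.    0.   ]
```

View pics/s7.png

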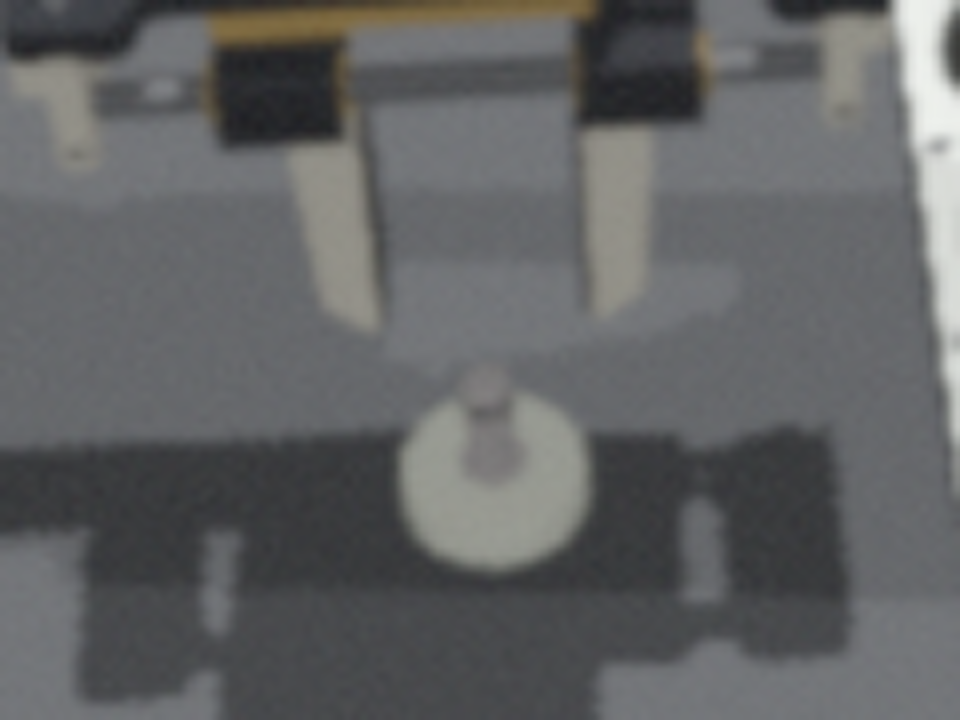

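The shank (487,385) lies midway between the fingertips (375,330) and (597,315). Going down and gripping.

>>> jog_arm --pt "0.5 0.0005 -0.0015 0.03 0.002 0 0" --pt "0.5 0.0005 -0.0015 0.055 0.002 0 0" --pt "0.5 0.0005 -0.0015 0.055 0.002 0 0"

```text
t: 8.43
tool_pos: [0.4423, -0.0889, 0.0301]
orientation: [-2.475, -1.926, 0.006]
force: [0.2, -0.2, -0.6]
opening: 0.0465
```

>>> jog_arm --pt "1 0 0 0 0 0 0" --pt "1 0 0 0 0 0 0" --pt "1 0 0 0 0 0 0" --pt "1 0 0 0 0 0 0" --pt "1 0 0 0 0 0 0"

```text
t: 9.05
tool_pos: [0.4427, -0.0891, 0.0306]
orientation: [-2.476, -1.926, 0.006]
force: [0.3, -0.3, 3.0]
opening: 0.0114
```

```bash
python3 mv.py 0.6104 -0.0628 0.114
```

```text
t 9.05 pos [ 0.4427 -0.0891  0.0306] F [ 0.3 -0.3  3. ] open 0.0114 | shift [ 0.0667  0.1556 -0.0844] turn [-0.006 -0.     0.   ]
```

>>> jog_arm --pt "1 0 0 -0.025 0 0 0" --pt "1 0 0 -0.06 0 0 0" --pt "1 0.067 0.156 -0.084 -0.006 0 0" --pt "1 0.067 0.156 -0.084 -0.006 0 0" --pt "1 0.067 0.156 -0.084 -0.006 0 0"

```text
t: 9.68
tool_pos: [0.6131, -0.0621, 0.1142]
orientation: [2.479, 1.929, 0.001]
force: [-0.4, 0.1, 0.3]
opening: 0.0114
```

```bash
python3 mv.py 0.6104 -0.0628 0.08
```

```text
t 9.68 pos [ 0.6131 -0.0621  0.1142] F [-0.4  0.1  0.3] open 0.0114 | shift [-0.0014 -0.0025  0.0342] turn [ 0.001 -0.     0.001]
```

>>> jog_arm --pt "1 -0.0015 -0.0025 0.03 0.001 0 0.001" --pt "1 -0.0015 -0.0025 0.055 0.001 0 0.001" --pt "1 -0.0015 -0.0025 0.064 0.001 0 0.001" --pt "1 -0.0015 -0.0025 0.066 0.001 0 0.001" --pt "1 -0.0015 -0.0025 0.066 0.001 0 0.001"

```text
t: 10.3
tool_pos: [0.611, -0.0631, 0.0494]
orientation: [2.48, 1.927, 0.002]
force: [0.7, 0.0, -0.3]
opening: 0.0114
```

```bash
python3 mv.py 0.6104 -0.0628 0.0445; python3 - <<'E'
from ov import *
from plant import robot
c=robot.read_camera("side");z=robot.read_state()["tool_pos"][2]-.0306;print(z)
ov(c,[.6104,-.062,.03],[(.6104,-.0621,.031,.014,(0,0,255)),(.6104,-.0621,.023,z,(0,255,0))],"pics/s8.png")
E
```

```text
t 10.3 pos [ 0.611  -0.0631  0.0494] F [ 0.7  0.  -0.3] open 0.0114 | shift [ 0.0002 -0.0007  0.0049] turn [ 0.002 -0.    -0.001]
0.019024003357940873
```

View pics/s8.png

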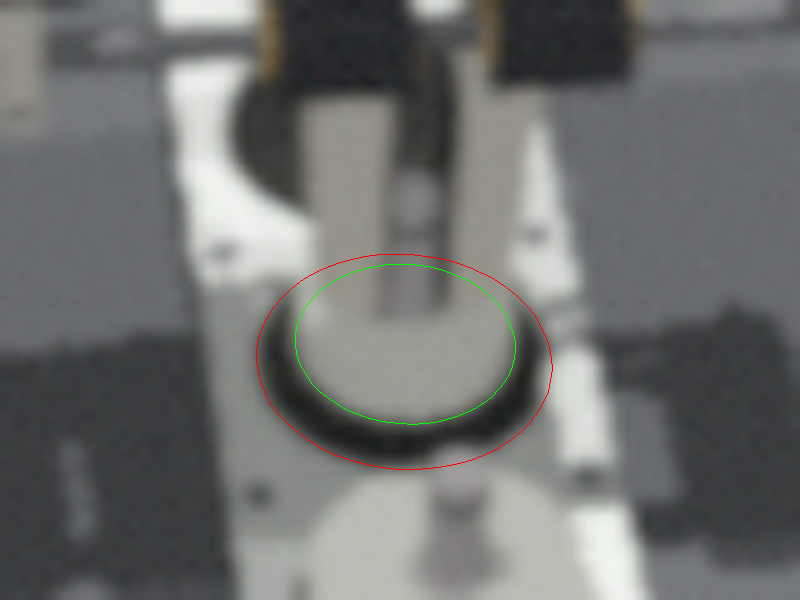

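The die matches its predicted circle at the seat centre to under 1 mm. Setting it down.

>>> jog_arm --pt "1 0 -0.0007 0.002 0.002 0 0" --pt "1 0 -0.0007 0.004 0.002 0 0" --pt "1 0 -0.0007 0.005 0.002 0 0" --pt "1 0 -0.0007 0.0055 0.002 0 0" --pt "1 0 -0.0007 0.006 0.002 0 0"

```text
t: 10.98
tool_pos: [0.6107, -0.063, 0.0445]
orientation: [-2.48, -1.928, -0.001]
force: [-5.8, 0.5, 11.3]
opening: 0.0116
```

Contact (11 N). Release.

>>> jog_arm --pt "0.5 0 0 -0.0002 0 0 0" --pt "0.5 0 0 -0.0002 0 0 0" --pt "0.5 0 0 -0.0002 0 0 0" --pt "0.5 0 0 -0.0002 0 0 0"

```text
t: 11.48
tool_pos: [0.6106, -0.063, 0.0446]
orientation: [-2.48, -1.928, -0.0]
force: [-0.3, 0.9, -0.3]
opening: 0.0446
```

>>> jog_arm --pt "0.5 0 0 -0.03 0 0 0" --pt "0.5 0 0 -0.06 0 0 0" --pt "0.5 0 0 -0.075 0 0 0"

```text
t: 11.85
tool_pos: [0.6116, -0.0632, 0.1215]
orientation: [2.479, 1.927, 0.003]
force: [0.5, 0.3, -0.4]
opening: 0.0464
```

```bash
python3 mv.py 0.4309 0.0935 0.09; python3 - <<'E'
from ov import *
from plant import robot
c=robot.read_camera("side")
ov(c,[.6104,-.062,.03],[(.6104,-.0621,.031,.014,(0,0,255)),(.6104,-.0621,.023,.014,(0,255,0)),(.6104,-.0621,.006,.058,(255,255,0))],"pics/s9.png")
E
```

```text
t 11.85 pos [ 0.6116 -0.0632  0.1215] F [ 0.5  0.3 -0.4] open 0.0464 | shift [ 0.1073 -0.2138  0.031 ] turn [ 0.003 -0.001 -0.001]
```

View pics/s9.png

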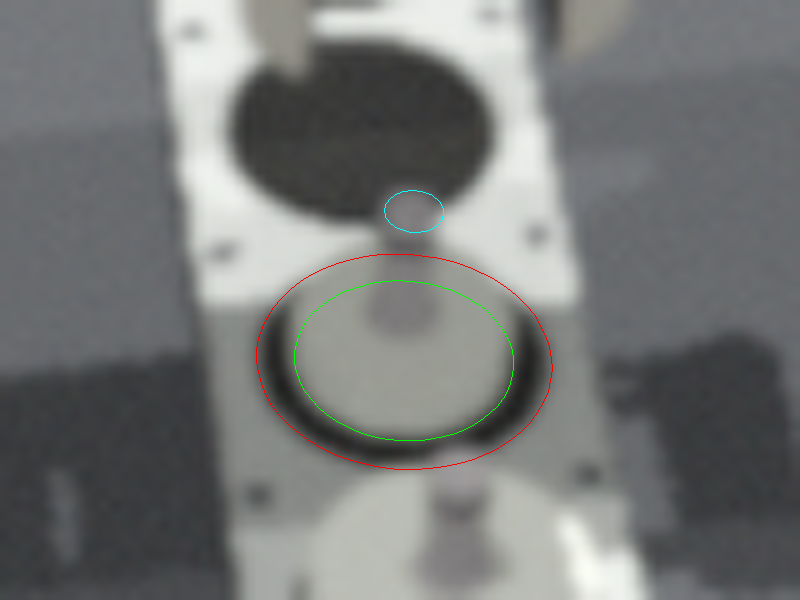

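Die 46 is centred on seat 2; its shank top (413,212) and outline match the prediction. Next is die 34.

>>> jog_arm --pt "0.5 0.107 -0.214 0 0.003 0 0" --pt "0.5 0.107 -0.214 0 0.003 0 0" --pt "0.5 0.107 -0.214 0 0.003 0 0" --pt "0.5 0.107 -0.214 0.01 0.003 0 0" --pt "0.5 0.107 -0.214 0.02 0.003 0 0"

```text
t: 12.52
tool_pos: [0.4286, 0.0948, 0.1007]
orientation: [-2.477, -1.932, -0.0]
force: [0.0, -0.7, 1.1]
opening: 0.0467
```

>>> jog_arm --pt "0.5 0 0 0 0 0 0"

```text
t: 12.65
tool_pos: [0.4282, 0.0946, 0.0997]
orientation: [-2.476, -1.932, 0.002]
force: [-0.7, 0.0, -0.3]
opening: 0.0466
```

```bash
python3 mv.py 0.4309 0.0935 0.034; python3 - <<'E'
from ov import *
from plant import robot
c=robot.read_camera("side")
ov(c,[.4309,.0935,.05],[],"pics/s10.png",50,37,8)
E
```

```text
t 12.65 pos [0.4282 0.0946 0.0997] F [-0.7  0.  -0.3] open 0.0466 | shift [-0.0004  0.003   0.0657] turn [-0.002  0.     0.003]
```

View pics/s10.png

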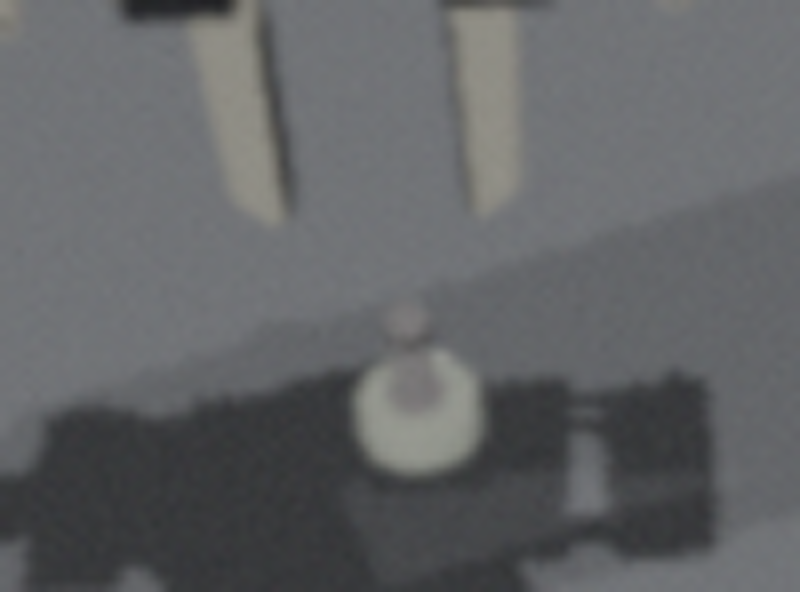

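The shank (408,320) is between the fingertips, with a 3 mm correction due. Going down.

>>> jog_arm --pt "0.5 0 0.003 0.03 -0.002 0 0.003" --pt "0.5 0 0.003 0.054 -0.002 0 0.003" --pt "0.5 0 0.003 0.063 -0.002 0 0.003" --pt "0.5 0 0.003 0.066 -0.002 0 0.003" --pt "0.5 0 0.003 0.066 -0.002 0 0.003"

```text
t: 13.32
tool_pos: [0.4319, 0.0937, 0.0347]
orientation: [2.48, 1.928, 0.002]
force: [0.2, -0.2, 0.3]
opening: 0.0463
```

>>> jog_arm --pt "1 0 0 0 0 0 0" --pt "1 0 0 0 0 0 0" --pt "1 0 0 0 0 0 0" --pt "1 0 0 0 0 0 0" --pt "1 0 0 0 0 0 0"

```text
t: 13.95
tool_pos: [0.432, 0.0938, 0.0348]
orientation: [2.48, 1.927, 0.002]
force: [0.0, -0.1, 1.5]
opening: 0.0108
```

```bash
python3 mv.py 0.6276 0.0050 0.114
```

```text
t 13.95 pos [0.432  0.0938 0.0348] F [ 0.  -0.1  1.5] open 0.0108 | shift [-0.0377  0.2116 -0.079 ] turn [ 0.001 -0.    -0.001]
```

>>> jog_arm --pt "1 0 0 -0.025 0 0 0" --pt "1 0 0 -0.06 0 0 0" --pt "1 -0.038 0.212 -0.079 0.001 0 0" --pt "1 -0.038 0.212 -0.079 0.001 0 0" --pt "1 -0.038 0.212 -0.079 0.001 0 0"

```text
t: 14.58
tool_pos: [0.6036, 0.0157, 0.1118]
orientation: [2.48, 1.928, 0.002]
force: [-0.6, 0.9, -0.3]
opening: 0.0114
```

>>> jog_arm --pt "1 0 0 0 0 0 0" --pt "1 0 0 0 0 0 0"

```text
t: 14.82
tool_pos: [0.6028, 0.0157, 0.1108]
orientation: [-2.48, -1.927, 0.001]
force: [-0.3, -0.3, -0.1]
opening: 0.0109
```

```bash
python3 mv.py 0.6276 0.0050 0.0525
```

```text
t 14.82 pos [0.6028 0.0157 0.1108] F [-0.3 -0.3 -0.1] open 0.0109 | shift [-0.0043  0.0267  0.0583] turn [-0.001 -0.    -0.001]
```

>>> jog_arm --pt "1 -0.0045 0.027 0.02 -0.001 0 -0.001" --pt "1 -0.0045 0.027 0.04 -0.001 0 -0.001" --pt "1 -0.0045 0.027 0.053 -0.001 0 -0.001" --pt "1 -0.0045 0.027 0.057 -0.001 0 -0.001" --pt "1 -0.0045 0.027 0.058 -0.001 0 -0.001"

```text
t: 15.45
tool_pos: [0.6275, 0.0052, 0.053]
orientation: [-2.479, -1.929, -0.0]
force: [-0.2, 0.2, -0.3]
opening: 0.0112
```

```bash
python3 mv.py 0.6276 0.0050 0.0485; python3 - <<'E'
from ov import *
from plant import robot
c=robot.read_camera("side");z=robot.read_state()["tool_pos"][2]-.0348;print(z)
ov(c,[.6275,.0056,.03],[(.6275,.0056,.031,.014,(0,0,255)),(.6275,.0056,.017,z,(0,255,0))],"pics/s11.png")
E
```

```text
t 15.45 pos [0.6275 0.0052 0.053 ] F [-0.2  0.2 -0.3] open 0.0112 | shift [-0.0001  0.0001  0.0045] turn [-0.    -0.     0.001]
0.018508159521298105
```

View pics/s11.png

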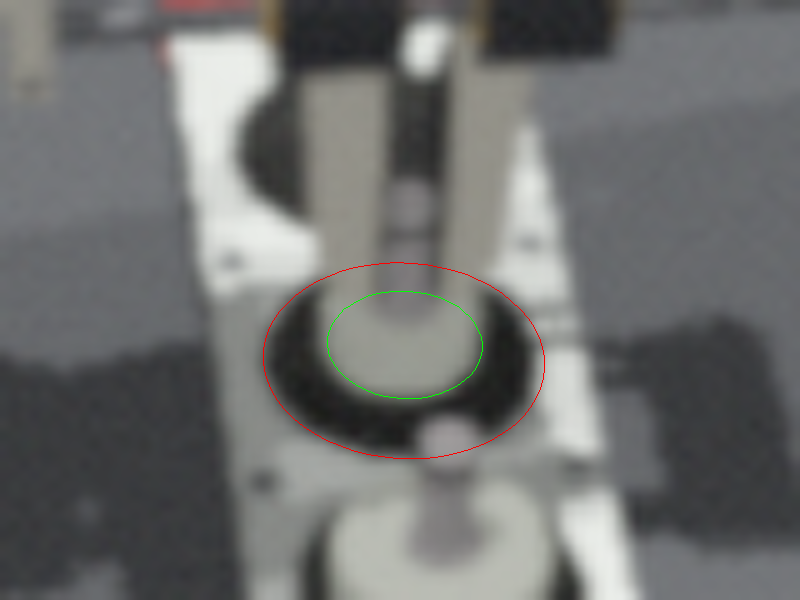

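Aligned (disc against the green circle within about 0.7 mm). Setting it down.

>>> jog_arm --pt "1 0 0 0.002 0 0 0" --pt "1 0 0 0.0035 0 0 0" --pt "1 0 0 0.0045 0 0 0" --pt "1 0 0 0.005 0 0 0" --pt "1 0 0 0.0052 0 0 0"

```text
t: 16.12
tool_pos: [0.628, 0.005, 0.0488]
orientation: [2.479, 1.929, 0.001]
force: [-2.9, -0.2, 7.0]
opening: 0.0114
```

>>> jog_arm --pt "0.5 0 0 0 0 0 0" --pt "0.5 0 0 0 0 0 0" --pt "0.5 0 0 0 0 0 0" --pt "0.5 0 0 0 0 0 0"

```text
t: 16.62
tool_pos: [0.628, 0.005, 0.0486]
orientation: [2.479, 1.929, 0.001]
force: [0.6, 0.1, -0.7]
opening: 0.0445
```

>>> jog_arm --pt "0.5 0 0 -0.03 0 0 0" --pt "0.5 0 0 -0.06 0 0 0" --pt "0.5 0 0 -0.08 0 0 0"

```text
t: 17.0
tool_pos: [0.6285, 0.0049, 0.1303]
orientation: [2.478, 1.929, 0.003]
force: [0.4, 0.1, 0.3]
opening: 0.0465
```

```bash
python3 mv.py 0.482 -0.289 0.12; python3 - <<'E'
from ov import *
from plant import robot
c=robot.read_camera("side")
ov(c,[.6275,.0056,.03],[(.6275,.0056,.031,.014,(0,0,255)),(.6275,.0056,.017,.014,(0,255,0)),(.6275,.0056,.006,.058,(255,255,0))],"pics/s12.png")
E
```

```text
t 17.0 pos [0.6285 0.0049 0.1303] F [0.4 0.1 0.3] open 0.0465 | shift [-0.3209 -0.0698  0.0099] turn [ 0.002 -0.001  0.   ]
```

View pics/s12.png

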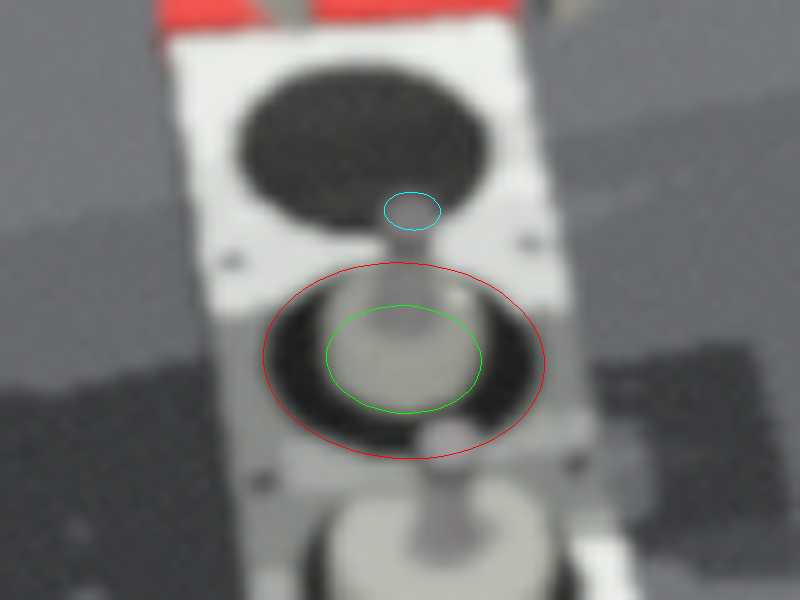

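Die 34 is centred on seat 3 and upright. Next is die 22.

>>> jog_arm --pt "0.5 -0.321 -0.07 0 0.002 0 0" --pt "0.5 -0.321 -0.07 0 0.002 0 0" --pt "0.5 -0.321 -0.07 0 0.002 0 0" --pt "0.5 -0.321 -0.07 0 0.002 0 0" --pt "0.5 -0.321 -0.07 0 0.002 0 0"

```text
t: 17.68
tool_pos: [0.4885, -0.2768, 0.1315]
orientation: [2.478, 1.929, 0.005]
force: [1.1, -1.2, 0.4]
opening: 0.0465
```

```bash
python3 mv.py 0.482 -0.289 0.1
```

```text
t 17.68 pos [ 0.4885 -0.2768  0.1315] F [ 1.1 -1.2  0.4] open 0.0465 | shift [-0.0134 -0.0034  0.0315] turn [ 0.003 -0.002  0.001]
```

>>> jog_arm --pt "0.5 -0.0134 -0.0034 0.02 0.003 -0.002 0.001" --pt "0.5 -0.0134 -0.0034 0.03 0.003 -0.002 0.001" --pt "0.5 -0.0134 -0.0034 0.032 0.003 -0.002 0.001" --pt "0.5 -0.0134 -0.0034 0.032 0.003 -0.002 0.001"

```text
t: 18.18
tool_pos: [0.4828, -0.2874, 0.0992]
orientation: [-2.478, -1.931, 0.0]
force: [-0.6, -0.6, 0.7]
opening: 0.0466
```

```bash
python3 mv.py 0.482 -0.289 0.034; python3 - <<'E'
from ov import *
from plant import robot
c=robot.read_camera("side")
ov(c,[.482,-.289,.03],[(.482,-.289,.011,0,(0,255,0)),(.482,-.289,.006,.044,(255,255,0))],"pics/s13.png",50,37,8)
E
```

```text
t 18.18 pos [ 0.4828 -0.2874  0.0992] F [-0.6 -0.6  0.7] open 0.0466 | shift [-0.0018 -0.0003  0.0652] turn [-0.    -0.     0.002]
```

View pics/s13.png

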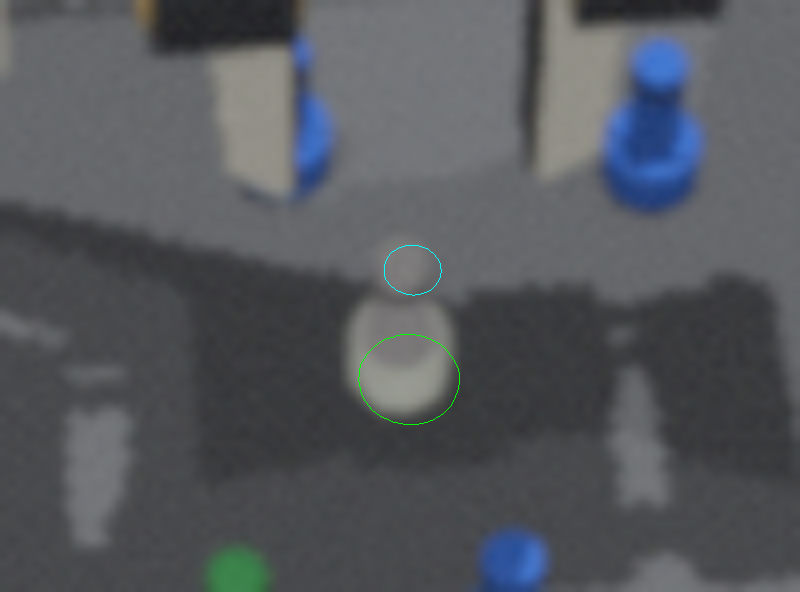

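The white die's shank (408,265) is between the fingertips. The side view puts it about 1 mm further +y than the top view did, so I split the difference. Blue neighbours are clear of the finger paths.

>>> jog_arm --pt "0.5 -0.0008 -0.0003 0.03 0 0 0.002" --pt "0.5 -0.0008 -0.0003 0.054 0 0 0.002" --pt "0.5 -0.0008 -0.0003 0.063 0 0 0.002" --pt "0.5 -0.0008 -0.0003 0.065 0 0 0.002" --pt "0.5 -0.0008 -0.0003 0.065 0 0 0.002"

```text
t: 18.85
tool_pos: [0.4833, -0.2888, 0.0358]
orientation: [2.478, 1.928, 0.001]
force: [0.6, -0.4, 0.1]
opening: 0.0467
```

>>> jog_arm --pt "1 0 0 0 0 0 0" --pt "1 0 0 0 0 0 0" --pt "1 0 0 0 0 0 0" --pt "1 0 0 0 0 0 0" --pt "1 0 0 0 0 0 0"

```text
t: 19.48
tool_pos: [0.4833, -0.2888, 0.0359]
orientation: [2.478, 1.928, 0.001]
force: [-0.8, -0.5, 1.8]
opening: 0.0113
```

>>> jog_arm --pt "1 0 0 -0.03 0 0 0" --pt "1 0 0 -0.06 0 0 0" --pt "1 0 0 -0.1 0 0 0" --pt "1 0 0 -0.1 0 0 0"

```text
t: 19.98
tool_pos: [0.4853, -0.2902, 0.1399]
orientation: [2.473, 1.924, 0.004]
force: [0.2, 0.0, -0.2]
opening: 0.0109
```

```bash
python3 mv.py 0.6449 0.0727 0.13; python3 - <<'E'
from ov import *
from plant import robot
c=robot.read_camera("side")
ov(c,[.482,-.289,.08],[],"pics/s14.png",50,37,8)
E
```

```text
t 19.98 pos [ 0.4853 -0.2902  0.1399] F [ 0.2  0.  -0.2] open 0.0109 | shift [0.3911 0.0653 0.0091] turn [0.008 0.003 0.   ]
```

View pics/s14.png

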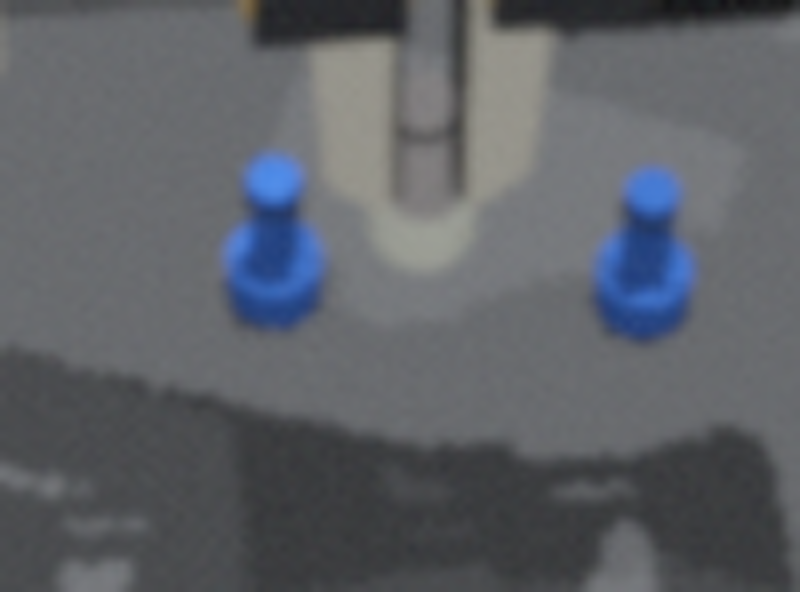

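Held. Carrying it to seat 4.

>>> jog_arm --pt "1 0.391 0.065 0.005 0.008 0.003 0" --pt "1 0.391 0.065 0.005 0.008 0.003 0" --pt "1 0.391 0.065 0.005 0.008 0.003 0" --pt "1 0.391 0.065 0.005 0.008 0.003 0" --pt "1 0.391 0.065 0.005 0.008 0.003 0"

```text
t: 20.65
tool_pos: [0.609, -0.0009, 0.1307]
orientation: [-2.476, -1.926, 0.005]
force: [1.6, -1.0, 0.8]
opening: 0.0116
```

```bash
python3 mv.py 0.6449 0.0727 0.12
```

```text
t 20.65 pos [ 0.609  -0.0009  0.1307] F [ 1.6 -1.   0.8] open 0.0116 | shift [0.0802 0.0167 0.0107] turn [-0.006 -0.    -0.   ]
```

>>> jog_arm --pt "1 0.08 0.0165 0.011 -0.006 0 0" --pt "1 0.08 0.0165 0.011 -0.006 0 0" --pt "1 0.08 0.0165 0.03 -0.006 0 0" --pt "1 0.08 0.0165 0.05 -0.006 0 0" --pt "1 0.08 0.0165 0.05 -0.006 0 0"

```text
t: 21.28
tool_pos: [0.6416, 0.0707, 0.0768]
orientation: [-2.479, -1.924, 0.007]
force: [0.3, -0.2, -0.6]
opening: 0.0111
```

```bash
python3 mv.py 0.6449 0.0727 0.0535
```

```text
t 21.27 pos [0.6416 0.0707 0.0768] F [ 0.3 -0.2 -0.6] open 0.0111 | shift [0.0028 0.0029 0.0233] turn [-0.005  0.002 -0.002]
```

>>> jog_arm --pt "1 0.003 0.003 0.01 -0.005 0.002 -0.002" --pt "1 0.003 0.003 0.018 -0.005 0.002 -0.002" --pt "1 0.003 0.003 0.022 -0.005 0.002 -0.002" --pt "1 0.003 0.003 0.0235 -0.005 0.002 -0.002" --pt "1 0.003 0.003 0.0235 -0.005 0.002 -0.002"

```text
t: 21.9
tool_pos: [0.6453, 0.0729, 0.0535]
orientation: [-2.48, -1.929, -0.0]
force: [-0.1, -0.1, 0.2]
opening: 0.0114
```

```bash
python3 mv.py 0.6449 0.0727 0.0495; python3 - <<'E'
from ov import *
from plant import robot
c=robot.read_camera("side");z=robot.read_state()["tool_pos"][2]-.0359;print(z)
ov(c,[.6438,.0738,.03],[(.6438,.0738,.031,.014,(0,0,255)),(.6438,.0738,.011,z,(0,255,0))],"pics/s15.png")
E
```

```text
t 21.9 pos [0.6453 0.0729 0.0535] F [-0.1 -0.1  0.2] open 0.0114 | shift [-0.0003 -0.0003  0.004 ] turn [-0. -0. -0.]
0.017807689097241605
```

View pics/s15.png

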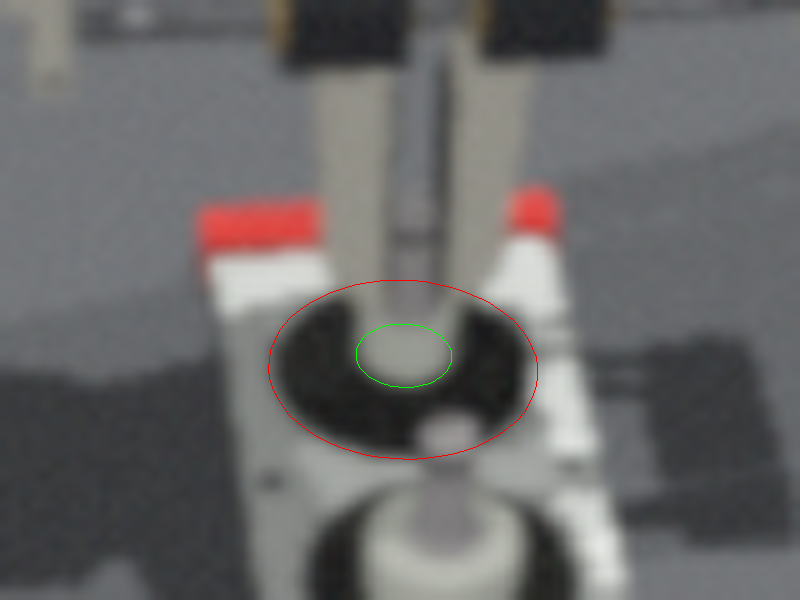

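Aligned with the seat-centre prediction within about 0.5 mm. Setting it down.

>>> jog_arm --pt "1 0 0 0.002 0 0 0" --pt "1 0 0 0.0032 0 0 0" --pt "1 0 0 0.004 0 0 0" --pt "1 0 0 0.0045 0 0 0" --pt "1 0 0 0.0047 0 0 0"

```text
t: 22.58
tool_pos: [0.6455, 0.073, 0.0498]
orientation: [-2.48, -1.929, -0.001]
force: [-3.2, 0.4, 7.4]
opening: 0.0114
```

>>> jog_arm --pt "0.5 0 0 0 0 0 0" --pt "0.5 0 0 0 0 0 0" --pt "0.5 0 0 0 0 0 0" --pt "0.5 0 0 0 0 0 0"

```text
t: 23.08
tool_pos: [0.6454, 0.073, 0.0497]
orientation: [-2.48, -1.929, -0.001]
force: [-0.3, -0.2, 0.1]
opening: 0.0448
```

>>> jog_arm --pt "0.5 0 0 -0.03 0 0 0" --pt "0.5 0 0 -0.06 0 0 0" --pt "0.5 0 0 -0.1 0 0 0"

```text
t: 23.45
tool_pos: [0.6445, 0.0729, 0.1494]
orientation: [-2.479, -1.928, 0.002]
force: [0.9, 0.0, 1.0]
opening: 0.0467
```

```bash
python3 mv.py 0.4 0.25 0.2
```

```text
t 23.45 pos [0.6445 0.0729 0.1494] F [0.9 0.  1. ] open 0.0467 | shift [ 0.1115 -0.2807 -0.05  ] turn [-0.002  0.     0.   ]
```

Clearing the view for final checks in both cameras.

>>> jog_arm --pt "0.5 0.112 -0.281 -0.05 0 0 0" --pt "0.5 0.112 -0.281 -0.05 0 0 0" --pt "0.5 0.112 -0.281 -0.05 0 0 0" --pt "0.5 0.112 -0.281 -0.05 0 0 0" --pt "0.5 0.112 -0.281 -0.05 0 0 0"

```text
t: 24.08
tool_pos: [0.3981, 0.2515, 0.2004]
orientation: [-2.479, -1.928, 0.001]
force: [0.7, 0.3, 0.2]
opening: 0.0465
```

>>> jog_arm --pt "0.5 0.03 -0.03 0 0 0 0" --pt "0.5 0.03 -0.03 0 0 0 0"

```text
t: 24.32
tool_pos: [0.3749, 0.2901, 0.201]
orientation: [-2.474, -1.933, -0.001]
force: [-0.6, 0.4, 0.5]
opening: 0.0467
```

```bash
python3 - <<'E'
from ov import *
from plant import robot
B,G,Y=(0,0,255),(0,255,0),(255,255,0)
sd=[(.5929,-.1298),(.6104,-.0621),(.6275,.0056),(.6438,.0738)];tp=[(.5941,-.1315),(.611,-.0637),(.6282,.0042),(.6457,.0716)]
rr=[.029,.023,.017,.011]
for n,ss in(("side",sd),("top",tp)):
    c=robot.read_camera(n);np.savez(f"cam_{n}9.npz",**c)
    L=[]
    for (x,y),r in zip(ss,rr):L+=[(x,y,.031,.014,B),(x,y,r,.028,G),(x,y,.006,.058,Y)]
    ov(c,[.62,-.03,.03],L,f"pics/{n}9.png",80,60,5 if n=="side" else 5)
    cv2.imwrite(f"pics/{n}9f.png",c["image"][:,:,::-1])
    if n=="top":
        for (x,y),r in zip(ss,rr):
            try:
                f=fit(c,proj(c,[x,y,.028])[0],die(r,.014),half=15,g=(90,200));print(r,f[0].round(4)-[x,y],f[1:])
            except Exception as e:print(e)
E
```

```text
0.029 [ 0.0047 -0.0002] (np.float64(297.320516330337), np.float64(880.4727272727273))
0.023 [ 0.0013 -0.0007] (np.float64(316.8219948462289), np.float64(682.6909090909091))
0.017 [ 0.0008 -0.0013] (np.float64(3.1176134417468164), np.float64(199.34545454545454))
0.011 [0.0014 0.0013] (np.float64(2.5138461685111575), np.float64(93.89090909090909))
```

View pics/side9.png

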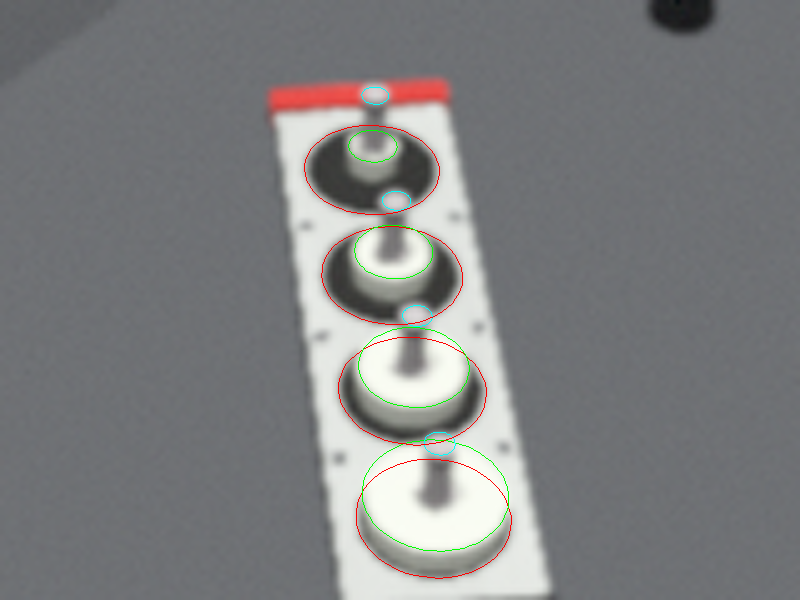

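View pics/top9.png

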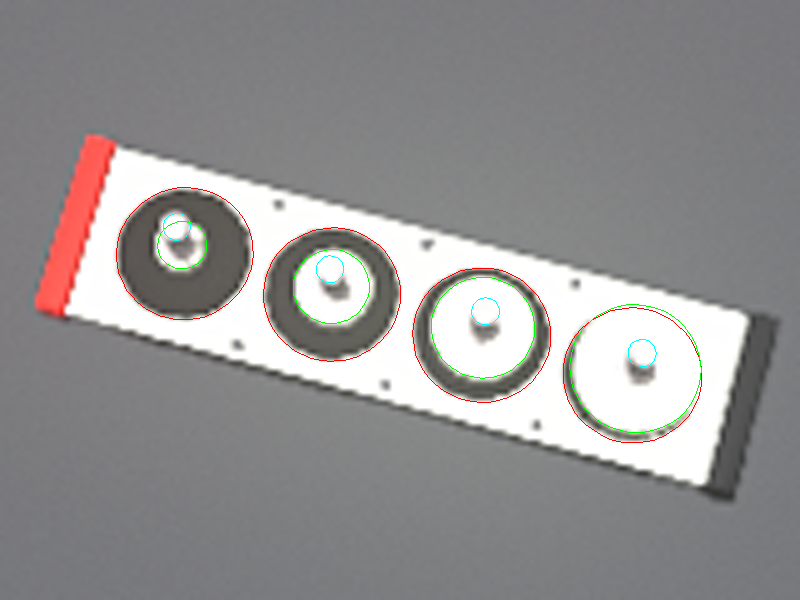

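View pics/side9f.png

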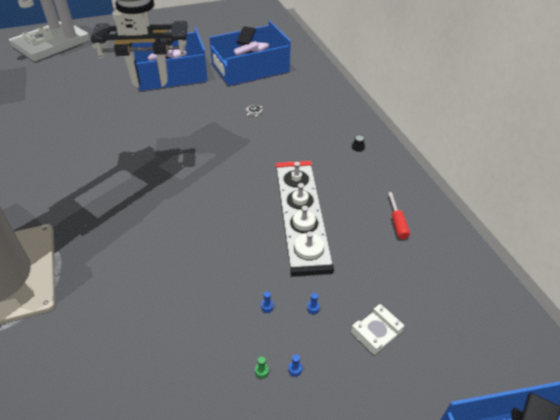

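The final views show all four dies upright and centred on their seats: 22, 34, 46 and 58 starting from the red cap. The watch is still at side (254,110), the blue and green look-alikes are untouched, and the gripper is clear. Handing in.

```bash
python3 -c "
from plant import robot
print(robot.close_job(), robot.read_state()['t'])"
```

```text
the job is handed in; nothing more can be done
the job is handed in; nothing more can be done
```

All four dies are back on the rail in order of diameter, and I've handed the job in. Die 22 is on seat 4 at the red cap, 34 on seat 3, 46 on seat 2 and 58 on seat 1. I lowered each one until it touched its seat (7 to 11 N) before letting go. The last move ended at about 24 s of the 88 s allowed.

**Last checks:**
- **Standing and centring:** both cameras show all four upright. By overlay, the side view puts each within about 1 mm of its seat centre.
- **Top-view numbers:** these came out slightly larger, about 1.5 mm for die 34 and 1.9 mm for die 22, within the roughly 2 mm calibration.
- **A check that failed:** the top-view fit did not work for dies 46 and 58, because the white discs merge with the bright rail. For those two I relied on the overlays in both views, which looked well centred.
- **Rest of the bench:** by eye in the side view, the watch and the blue and green look-alikes are where they were.

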